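# Shut and lock the lamp bay cover of a detector module

### The arm

A 6-joint arm with a two-finger parallel gripper is mounted at the origin on the work surface. World frame = base frame: x ahead of the robot, y to its left, z up, the work surface at z = 0. Lengths are in mm, angles in rad, forces in N, time in s.
With the tool pointing down it reaches from about 275 to 750 mm from the base axis. Payload 10.2 kg.
Tool frame: the origin (TCP) lies on the centre line of the jaws, within the pads' length; the fingertips stand 14 mm ahead of it and the grasp point (between the pads) lies 5 mm behind it (nose_length is the distance from the TCP to the fingertips, in mm); z points along the fingers, x is the direction in which the jaws open and shut, and the axes are right-handed (so a half turn about z gives the same grasp; the last joint's range is limited). The gripper opens to 88 mm and grips with 3 to 60 N. Pads are 18 mm wide; open, the fingers measure 123 mm over their backs; the gripper's body (75 mm by 187 mm) begins 45 mm behind the grasp point.
Start: joints at [-1.365, 0.313, 1.498, -0, 1.331, -0.223], TCP at [218.273, -477.481, 252.72] pointing down, gripper open.
Joint ranges: [-2.94, 2.94], [-0.97, 2.17], [0.19, 2.56], [-1.23, 4.37], [0.02, 3.11], [-2.88, 2.88]. Speed limits (rad/s): [2.39, 2.39, 3.01, 3.14, 3.14, 3.14].

### API

Orientations are given as a 3x3 rotation matrix whose columns are the frame's x, y, z axes.
In Python, from plant import * gives the robot as it stands.
- The arm moves only by the shell command python3 -m creep 'ROWS'. ROWS is JSON, a list of rows, each an object of numbers: "dx", "dy", "dz": the shift along the tool's x, y, z in m; "wx", "wy", "wz": the turn, a rotation vector about the tool's x, y, z in degrees; "claw": the opening, from 0 (shut) to 1 (fully open). A call has 1 to 20 rows; each row is the pose to reach, as a shift and turn from the pose commanded when the call began, along the tool's axes at that moment; what a row does not reach only later rows make up. A row lasts 1/8 s, in which the tool goes at most 62.5 mm and 10.7 degrees, less where a joint would pass 70% of its speed; a pose out of reach is approached as far as the arm can. A call with a gripper value outside its range is refused whole. The fingers move at their own pace and stop on an object; the grip force is fixed at half the most. Time passes only in rows, so rows that repeat a pose let the fingers close. It gives the time, the measured TCP pose, the force and the opening at its end, in the units of the state.
- observe(): the state, without advancing time (a new reading comes with each control period).
- snapshot(name): name is "scene" or "top" or "wrist"; returns a dict with "color" (400x640x3 uint8, red, green, blue), "fov_y" (degrees; the focal length in pixels is half the picture's height over the tangent of half this angle, whatever the lens; pixels are square), "cx", "cy" (the principal point, pixels), "extrinsics" (4x4, takes a point from camera to world coordinates). Camera axes: x right, y down, z forward; pixel columns grow to the right and rows downward; lengths in mm; the calibration is good to about 2 mm. A picture is of the moment at which its call begins. There is no depth.
- close_job(): hands the job in, once; it reports no verdict.
The state is a dict: "t": time; "joint_positions": joint angles; "dq": joint speeds; "tau": joint torques, N m; "tcp_pos": TCP position; "orientation": TCP orientation; "wrist_force": force on the tool from outside, world axes, zero at the start; "torque": the same for the moment, N m; "finger_gap": finger opening in mm.
Only numpy, scipy, OpenCV 4.12 (cv2) and the standard library are available. Lean on these libraries where they do the work, as an engineer would, in place of code of your own. Each camera call takes 0.05 s, during which the arm holds its last target.

### The job

The lamp bay on top of the detector module stands open. Push the sliding grey cover fully shut; then set the fingertips in the slot of the big round quarter-turn fastener beside it and turn it clockwise (seen from above) all the way to its stop, so that its steel tongue locks the cover. Pick nothing up, leave the other things on the module and the bench where they are.

Things in the scene. Friction and masses are not known exactly. Their poses are not given: they have to be found in the camera images.
- module: White instrument housing fixed on the bench, 330 mm (its x) x 400 (its y) x 100 high; origin: centre of its underside, z up; its -x face (dark display) is its front. Position varies by 10 cm or so, yaw up to 0.3 rad. On its flat top, 100 mm above the bench: the sliding cover (rear half, between rails 10 mm high) and the round fastener (front half, axis at module x -100, y +50 mm).
- cover (a joint): Opening of the sliding cover, m: 0 shut against its stop, at most 0.05; starts 0.025 to 0.045. A flat grey box 120 mm (module x) x 200 (y) x 20 high, 1 mm above the module's top, front face at module x +10 mm when shut. Shuts towards module +x; takes about 2 N, stays where left. If it is over 3 mm open, the turning tongue strikes its front face and shoves it.
- cover_push (a point): The place to push, towards the module's +x: a point on the cover's upright front face (which looks to the module's -x), half-way up it (11 mm above the module's top), 65 mm to the -y side of the cover's middle, clear of the fastener. It moves with the cover.
- dial (a joint): Angle of the quarter-turn fastener, rad: 0 open, pi/2 (1.571) locked, a hard stop at each end; grows as it turns clockwise seen from above. Starts between 0 and 0.35. Stiff (0.06 N m), stays where it is left. Locked, its tongue points to the module's +x, at the cover's front face, and its slot to the module's -x.
- dial_axis (a point): Point on the fastener's vertical turning axis, level with its flat top, 24 mm above the module's top. The fastener is a grey disc 116 mm across and 22 mm thick, 2 mm above the module, with one deep slot; a steel tongue 16 mm wide, 10 to 18 mm above the module's top, sticks out 49 mm beyond the rim opposite the slot (tip 107 mm from the axis).
- slot: Steel-lined finger slot in the fastener, open at the top: 46 mm long (its x) x 32 wide (its y) x 18 deep inside. Origin: centre of its mouth, level with the disc's top, 29 mm from the turning axis. Its x points along the slot, straight away from the axis; z up. Turns with the fastener: at angle 0 its x points to the module's -y, at pi/2 to the module's -x.
- vial: Loose bystander on the module's top, near its +y edge: small amber vial with a blue cap, 24 mm across, 45 mm high; origin at its foot. Not to be lifted or moved.
- fitting: Loose bystander on the module's top, near its -y edge: brass cylinder 22 mm across, 26 mm high; origin at its foot. Not to be lifted or moved.
- amber_bottle: Loose bystander on the bench: amber bottle 76 mm across, 170 mm high; origin at its foot. Not to be lifted or moved.
- clear_bottle: Loose bystander on the bench: clear bottle 70 mm across, 150 mm high; origin at its foot. Not to be lifted or moved.
- mug: Loose bystander on the bench: white mug 76 mm across, 90 mm high; origin at its foot. Not to be lifted or moved.
- screwdriver: Loose bystander lying on the bench: screwdriver. Not to be lifted or moved.
- mouse: Loose bystander on the bench: grey computer mouse 100 x 60 x 28 mm; origin under its centre. Not to be lifted or moved.

How it is judged (in metres and radians):
On the way, in this order (a step that is already met when the one before it is completed fails the run):
1. the cover has been pushed fully shut (within 4 mm) (value of joint cover below 0.004 m), for 0.2 s.
2. a fingertip in the slot pushes on the slot's wall (contact force between the fingers and slot above 0.5 N and value of joint dial below 1.3 rad), for 0.05 s.
3. the fastener has been turned home (value of joint dial above 1.45 rad), for 0.2 s.
At the end, for the whole second after the job is handed in: The cover is shut to within 4 mm and the fastener stands at more than 1.45 rad (within 7 degrees of its stop), at rest (value of joint cover below 0.004 m and value of joint dial above 1.45 rad and velocity of joint dial between -0.05 and 0.05 rad/s); the robot touches nothing.
It fails at once if a bystander is lifted or moved more than 30 mm (distance of any of vial, fitting, amber_bottle, clear_bottle, mug, screwdriver, mouse from where it was at the start of the episode above 0.03 m).
It also fails if it takes over 48 s, if anything falls off the work surface, if the arm or the gripper's body presses on something with over 40 N, if the wrist force passes 120 N, or if a joint passes its speed limit or range.

## Working session

There is one attempt and no reset: what is moved stays moved. The work goes in short steps, Python scripts to look and compute and a shell command to move; the robot and the scene stay as the last step left them, time stands still between calls to the robot, and variables do not carry over. Pictures are saved under pics/ and viewed, and the job is handed in when it is done.

```bash
ls; mkdir -p pics; python3 - <<'E'
from plant import *
import cv2,numpy as np
s=observe()
print(s)
for n in ["scene","top","wrist"]:
    d=snapshot(n); cv2.imwrite(f"pics/{n}0.png",d["color"][:,:,::-1]); print(n,d["fov_y"],d["cx"],d["cy"],np.round(d["extrinsics"],3).tolist())
E
```

```text
pics
{'t': 0.0, 'joint_positions': array([-1.36543902e+00,  3.13433905e-01,  1.49844543e+00, -4.08531556e-05,
        1.33102743e+00, -2.23392040e-01]), 'dq': array([ 6.51895092e-05, -1.14606294e-03,  2.17981333e-03, -2.04592272e-03,
        3.33248546e-04, -1.80984478e-03]), 'tau': array([-4.94611086e-04, -4.02218163e+01, -2.52263975e+01,  6.94215344e-02,
        3.53634625e-02, -8.34640286e-05]), 'tcp_pos': array([ 218.19364748, -477.24466053,  252.16616142]), 'orientation': array([[ 4.15742322e-01, -9.09482396e-01, -3.06820402e-04],
       [-9.09481532e-01, -4.15742358e-01,  1.27840800e-03],
       [-1.29024781e-03, -2.52440821e-04, -9.99999136e-01]]), 'wrist_force': array([0.20961717, 0.04441564, 0.35661705]), 'torque': array([ 0.01932789,  0.0189647 , -0.01810435]), 'finger_gap': 88.20434221330439}
scene 47.68974553867753 318.2293188498097 194.87214713837483 [[-0.362, 0.678, -0.639, 1361.481], [0.932, 0.266, -0.247, 297.548], [0.003, -0.685, -0.728, 1036.241], [0.0, 0.0, 0.0, 1.0]]
top 44.325183563694345 320.5910086820953 197.7761238560771 [[-0.022, -0.995, 0.101, 383.853], [-1.0, 0.024, 0.016, -38.247], [-0.019, -0.101, -0.995, 1483.799], [0.0, 0.0, 0.0, 1.0]]
wrist 69.243795547579 323.62146554488027 200.84592062140234 [[0.417, -0.875, -0.246, 281.304], [-0.909, -0.401, -0.112, -448.203], [-0.0, 0.271, -0.963, 384.176], [0.0, 0.0, 0.0, 1.0]]
```

View pics/scene0.png

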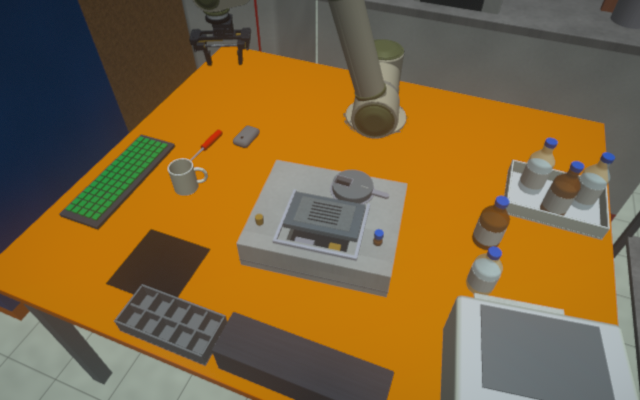

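View pics/top0.png

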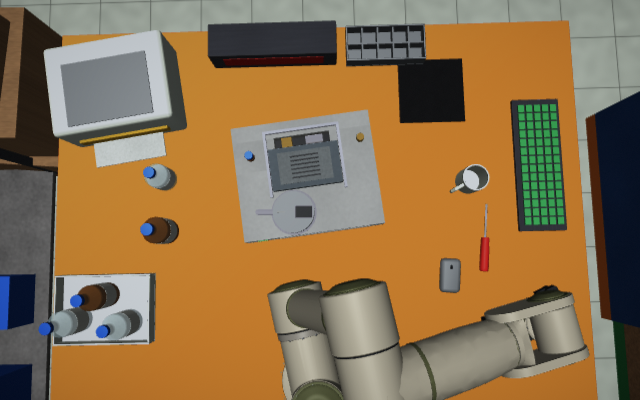

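```bash
python3 - <<'E'
import cv2
a=cv2.imread("pics/top0.png"); b=a[60:320,170:450]; cv2.imwrite("pics/topc.png",cv2.resize(a[80:280,190:450],None,fx=3,fy=3,interpolation=cv2.INTER_CUBIC))
E
```

```text
(no output)
```

View pics/topc.png

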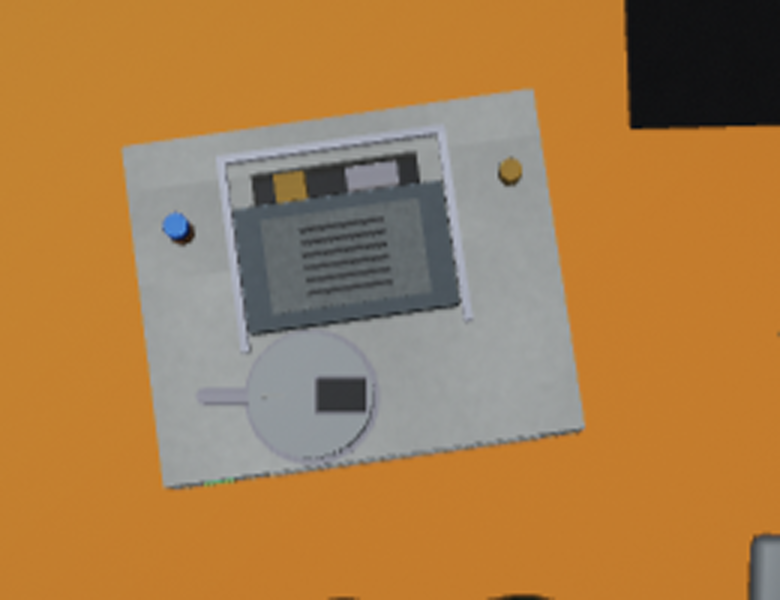

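```bash
cat > h.py <<'E'
from plant import *
import cv2,numpy as np
def ray(d,u,v):
    f=200/np.tan(np.radians(d["fov_y"])/2); E=np.array(d["extrinsics"])
    r=E[:3,:3]@np.array([(u-d["cx"])/f,(v-d["cy"])/f,1]); return E[:3,3],r
def onz(d,u,v,z):
    o,r=ray(d,u,v); return o+r*(z-o[2])/r[2]
def tri(d1,p1,d2,p2):
    o1,r1=ray(d1,*p1);o2,r2=ray(d2,*p2)
    A=np.c_[r1,-r2]; s=np.linalg.lstsq(A,o2-o1,rcond=None)[0]
    a=o1+r1*s[0];b=o2+r2*s[1]; return (a+b)/2,np.linalg.norm(a-b)
def proj(d,P):
    f=200/np.tan(np.radians(d["fov_y"])/2); E=np.array(d["extrinsics"])
    c=E[:3,:3].T@(np.asarray(P,float)-E[:3,3]); return np.array([c[0]/c[2]*f+d["cx"],c[1]/c[2]*f+d["cy"]])
E
python3 - <<'E'
from h import *
d=snapshot("top"); 
P=[onz(d,190+u/3,80+v/3,100) for u,v in [(123,147),(533,90),(583,428),(165,487)]]
print(np.round(P,1))  # rear+y, rear-y, front-y, front+y
print([np.linalg.norm(P[i]-P[(i+1)%4]) for i in range(4)])
c=np.mean(P,0); 
ex=(P[0]+P[1]-P[2]-P[3])[:2]; ey=(P[0]+P[3]-P[1]-P[2])[:2]
print(c,np.arctan2(ex[1],ex[0]),np.arctan2(-ey[0],ey[1]))
for (u,v) in [(312,396),(341,395)]: print(onz(d,190+u/3,80+v/3,124))
for (u,v) in [(250,334),(460,303)]: print(onz(d,190+u/3,80+v/3,121))
s=snapshot("scene"); im=s["color"][150:300,230:420,::-1]
cv2.imwrite("pics/scc.png",cv2.resize(im,None,fx=4,fy=4,interpolation=cv2.INTER_CUBIC))
E
```

```text
[[ 729.8  238.3  100. ]
 [ 775.1 -156.8  100. ]
 [ 449.7 -193.3  100. ]
 [ 403.4  199.9  100. ]]
[np.float64(397.7001123702735), np.float64(327.44757660696223), np.float64(395.96821628759557), np.float64(328.69565122955083)]
[589.50788237  22.0233057  100.        ] 0.1144348996078489 0.11581804049722469
[483.94831368  58.70875692 124.        ]
[484.24988622  31.8161522  124.        ]
[543.48122778 115.86274833 121.        ]
[567.84866875 -80.64429053 121.        ]
```

View pics/scc.png

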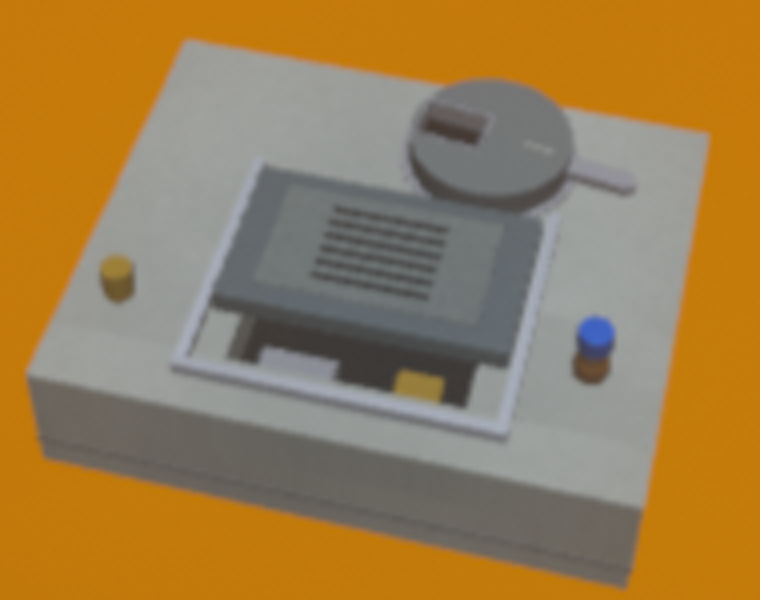

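```bash
cat >> h.py <<'E'
from scipy.spatial.transform import Rotation as Ro
C=np.array([589.5,22.0]); YAW=0.115
def mw(x,y):
    c,s=np.cos(YAW),np.sin(YAW); return C+np.array([c*x-s*y,s*x+c*y])
def wm(p):
    c,s=np.cos(YAW),np.sin(YAW); q=np.asarray(p)[:2]-C; return np.array([c*q[0]+s*q[1],-s*q[0]+c*q[1]])
def Rd(yaw): # tool down, x at yaw
    c,s=np.cos(yaw),np.sin(yaw); return np.array([[c,s,0],[s,-c,0],[0,0,-1.]])
def go(pos,yaw):
    o=observe(); R=o["orientation"]; d=R.T@(np.array(pos)-o["tcp_pos"])
    w=np.degrees(Ro.from_matrix(R.T@Rd(yaw)).as_rotvec())
    print("d",np.round(d/1000,4),"w",np.round(w,2),"tcp",np.round(o["tcp_pos"],1),"t",o["t"],"F",np.round(o["wrist_force"],1))
E
python3 - <<'E'
from h import *
t=snapshot("top");s=snapshot("scene")
T=[(123,147),(533,90),(583,428),(165,487),(312,396),(510,170)]
S=[(642,507),(27,377),(185,40),(708,133),(492,137),(116,264)]
for a,b in zip(T,S):
    p,e=tri(t,(190+a[0]/3,80+a[1]/3),s,(230+b[0]/4,150+b[1]/4)); print(np.round(p,1),round(e,1),wm(p).round(1))
p=mw(-100,-30); go([p[0],p[1],300],YAW+np.pi/2)
E
```

```text
[729.7 240.8  98.2] 4.3 [164.4 201.2]
[ 776.  -155.8   94.5] 3.3 [ 164.8 -198. ]
[ 449.6 -193.    99.5] 0.9 [-163.7 -197.5]
[402.8 202.3  99.7] 4.7 [-164.8  200.5]
[483.4  61.7 119.9] 5.6 [-100.8   51.6]
[ 691.3 -129.7  125.9] 2.0 [  83.7 -162.4]
d [-0.3022 -0.4409 -0.0473] w [-2.0000e-02 -0.0000e+00 -1.6202e+02] tcp [ 218.3 -477.4  252.6] t 0.35 F [-0.2 -0.4  1. ]
```

```bash
python3 -m creep '[{"dx":-0.03,"dy":-0.04,"dz":-0.04,"wz":-10,"claw":0},{"dx":-0.06,"dy":-0.08,"dz":-0.047,"wz":-20,"claw":0},{"dx":-0.09,"dy":-0.12,"dz":-0.047,"wz":-30,"claw":0},{"dx":-0.12,"dy":-0.16,"dz":-0.047,"wz":-40,"claw":0},{"dx":-0.15,"dy":-0.2,"dz":-0.047,"wz":-50,"claw":0},{"dx":-0.18,"dy":-0.24,"dz":-0.047,"wz":-60,"claw":0},{"dx":-0.21,"dy":-0.28,"dz":-0.047,"wz":-70,"claw":0},{"dx":-0.24,"dy":-0.33,"dz":-0.047,"wz":-80,"claw":0},{"dx":-0.27,"dy":-0.38,"dz":-0.047,"wz":-90,"claw":0},{"dx":-0.302,"dy":-0.441,"dz":-0.047,"wz":-100,"claw":0},{"dx":-0.302,"dy":-0.441,"dz":-0.047,"wz":-110,"claw":0},{"dx":-0.302,"dy":-0.441,"dz":-0.047,"wz":-120,"claw":0},{"dx":-0.302,"dy":-0.441,"dz":-0.047,"wz":-130,"claw":0},{"dx":-0.302,"dy":-0.441,"dz":-0.047,"wz":-140,"claw":0},{"dx":-0.302,"dy":-0.441,"dz":-0.047,"wz":-150,"claw":0},{"dx":-0.302,"dy":-0.441,"dz":-0.047,"wz":-160,"claw":0},{"dx":-0.302,"dy":-0.441,"dz":-0.047,"wz":-162,"claw":0},{"dx":-0.302,"dy":-0.441,"dz":-0.047,"wz":-162,"claw":0}]'
python3 - <<'E'
from h import *
d=snapshot("wrist");cv2.imwrite("pics/w1.png",d["color"][:,:,::-1]);print(np.round(d["extrinsics"],2).tolist())
o=observe();print(o["tcp_pos"],o["joint_positions"],o["t"])
E
```

```text
[[0.42, -0.88, -0.25, 281.31], [-0.91, -0.4, -0.11, -448.25], [0.0, 0.27, -0.96, 384.52], [0.0, 0.0, 0.0, 1.0]]
[ 218.26620427 -477.44955566  252.64210768] [-1.36540352e+00  3.12994394e-01  1.49777893e+00  7.90202558e-06
  1.33103708e+00 -2.23422424e-01] 0.4$[0]: bad value
```

View pics/w1.png

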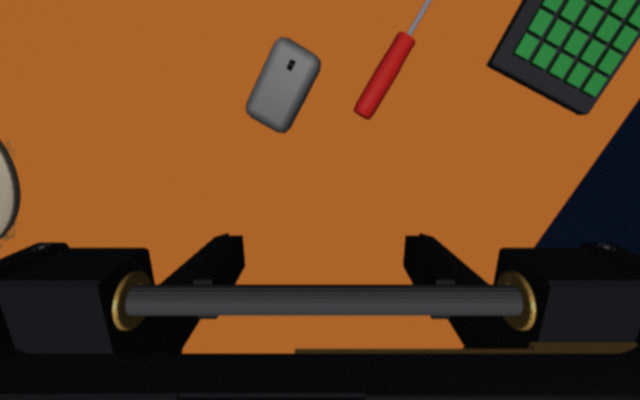

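```bash
python3 -m creep '[{"dx":0,"dy":0,"dz":-0.04,"wx":0,"wy":0,"wz":0,"claw":0.5}]'; python3 -m creep '[{"dx":0,"dy":0,"dz":0,"wx":0,"wy":0,"wz":0,"claw":0}]'
```

```text
t: 0.52
tcp_pos: [218.0, -476.6, 291.0]
orientation: [[0.416, -0.91, -0.001], [-0.909, -0.416, 0.006], [-0.006, -0.001, -1.0]]
wrist_force: [-0.3, -0.8, 0.7]
finger_gap: 80.2
t: 0.65
tcp_pos: [218.5, -478.2, 295.2]
orientation: [[0.416, -0.909, 0.001], [-0.909, -0.416, -0.005], [0.005, 0.001, -1.0]]
wrist_force: [0.2, 0.5, -0.1]
finger_gap: 70.2
```

```bash
python3 -m creep '[{"dx":-0.03,"dy":-0.04,"dz":-0.007,"wx":0,"wy":0,"wz":-10,"claw":0},{"dx":-0.06,"dy":-0.08,"dz":-0.007,"wx":0,"wy":0,"wz":-20,"claw":0},{"dx":-0.09,"dy":-0.12,"dz":-0.007,"wx":0,"wy":0,"wz":-30,"claw":0},{"dx":-0.12,"dy":-0.16,"dz":-0.007,"wx":0,"wy":0,"wz":-40,"claw":0},{"dx":-0.15,"dy":-0.2,"dz":-0.007,"wx":0,"wy":0,"wz":-50,"claw":0},{"dx":-0.18,"dy":-0.24,"dz":-0.007,"wx":0,"wy":0,"wz":-60,"claw":0},{"dx":-0.21,"dy":-0.28,"dz":-0.007,"wx":0,"wy":0,"wz":-70,"claw":0},{"dx":-0.24,"dy":-0.33,"dz":-0.007,"wx":0,"wy":0,"wz":-80,"claw":0},{"dx":-0.27,"dy":-0.38,"dz":-0.007,"wx":0,"wy":0,"wz":-90,"claw":0},{"dx":-0.302,"dy":-0.43,"dz":-0.007,"wx":0,"wy":0,"wz":-100,"claw":0},{"dx":-0.302,"dy":-0.441,"dz":-0.007,"wx":0,"wy":0,"wz":-110,"claw":0},{"dx":-0.302,"dy":-0.441,"dz":-0.007,"wx":0,"wy":0,"wz":-120,"claw":0},{"dx":-0.302,"dy":-0.441,"dz":-0.007,"wx":0,"wy":0,"wz":-130,"claw":0},{"dx":-0.302,"dy":-0.441,"dz":-0.007,"wx":0,"wy":0,"wz":-140,"claw":0},{"dx":-0.302,"dy":-0.441,"dz":-0.007,"wx":0,"wy":0,"wz":-150,"claw":0},{"dx":-0.302,"dy":-0.441,"dz":-0.007,"wx":0,"wy":0,"wz":-160,"claw":0},{"dx":-0.302,"dy":-0.441,"dz":-0.007,"wx":0,"wy":0,"wz":-162,"claw":0},{"dx":-0.302,"dy":-0.441,"dz":-0.007,"wx":0,"wy":0,"wz":-162,"claw":0}]' && 
python3 - <<'E'
from h import *
d=snapshot("wrist");cv2.imwrite("pics/w2.png",d["color"][:,:,::-1]);print(np.round(d["extrinsics"],2).tolist())
o=observe();print(o["tcp_pos"],o["joint_positions"],o["t"])
E
```

```text
t: 2.9
tcp_pos: [493.7, -19.4, 299.4]
orientation: [[-0.112, 0.994, -0.001], [0.994, 0.112, 0.0], [0.0, -0.001, -1.0]]
wrist_force: [0.2, 0.2, -0.3]
finger_gap: 0.4
[[-0.11, 0.96, 0.27, 424.73], [0.99, 0.11, 0.03, -26.85], [-0.0, 0.27, -0.96, 431.3], [0.0, 0.0, 0.0, 1.0]]
[493.72108536 -19.46280367 299.44948169] [-2.77017677e-01  2.13160980e-01  1.50499998e+00  2.64650493e-05
  1.42383243e+00 -1.95985785e+00] 2.95
```

View pics/w2.png

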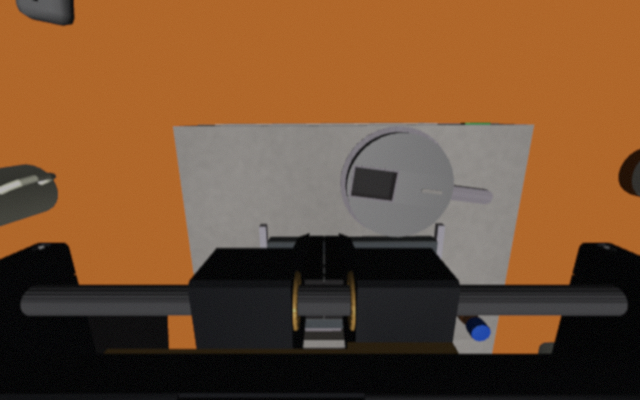

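```bash
python3 - <<'E'
import cv2
a=cv2.imread("pics/w2.png"); cv2.imwrite("pics/w2c.png",cv2.resize(a[110:260,320:520],None,fx=4,fy=4,interpolation=cv2.INTER_CUBIC))
E
```

```text
(no output)
```

View pics/w2c.png

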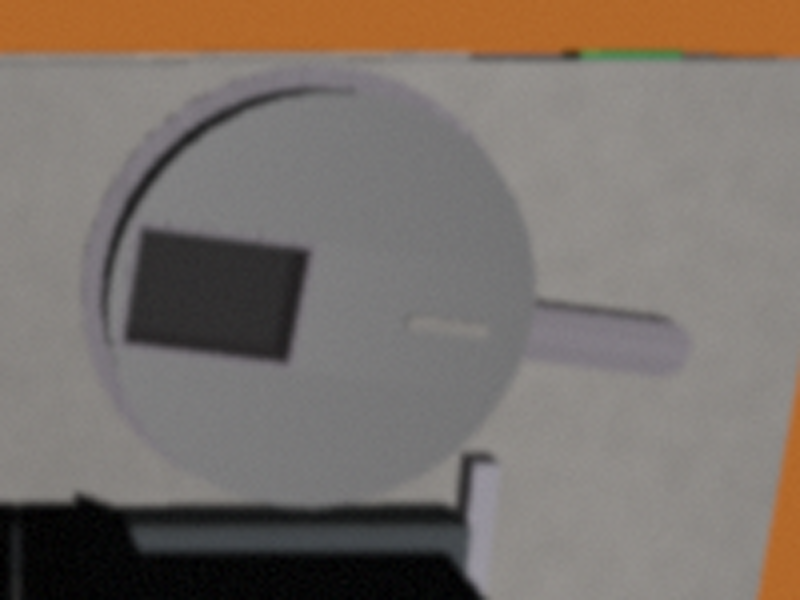

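```bash
python3 - <<'E'
from h import *
d=snapshot("wrist")
f=lambda u,v,z: onz(d,320+u/4,110+v/4,z)
sc=[f(u,v,124) for u,v in [(143,230),(308,250),(288,362),(126,341)]]
print(np.round(sc,1)); m=np.mean(sc,0); 
ax=(sc[0]+sc[3]-sc[1]-sc[2])[:2]; a=np.arctan2(ax[1],ax[0]); print("slotc",m,"ang",np.degrees(a), np.linalg.norm(ax)/2)
print("axis from slot",m[:2]-29*np.array([np.cos(a),np.sin(a)]),"nominal",mw(-100,50))
print("dial",-np.pi/2+YAW-a)
print("front corners",[wm(onz(d,u,v,100)).round(1) for u,v in [(175,126),(533,124)]])
print("cover top edge",[wm(f(u,522,121)).round(1) for u in (150,440)],"bottom",[wm(f(u,507,101)).round(1) for u in (150,440)])
print("disc left/right",f(105,285,124),f(535,285,124),"disc tip",wm(f(690,345,118)))
print("tri slot centre")
t=snapshot("top"); print(tri(t,(190+341/3,80+395/3),d,(320+216/4,110+296/4)))
p=mw(-75,-65); go([p[0],p[1],200],YAW+np.pi/2)
E
```

```text
[[469.6  12.5 124. ]
 [470.   57.2 124. ]
 [501.3  57.4 124. ]
 [500.5  12.2 124. ]]
slotc [485.3481837   34.83521688 124.        ] ang -90.78664964554511 44.93287419695599
axis from slot [485.74633036  63.83248364] nominal [484.42318715  60.19507038]
dial 0.12872962637440843
front corners [array([-163. , -194.6]), array([-164.3,  201.5])]
cover top edge [array([-34.7,   9. ]), array([-34.6,  92.9])] bottom [array([-31. ,  11.4]), array([-30.9, 100.3])]
disc left/right [485.60034147   4.42980571 124.        ] [472.487579   119.89324212 124.        ] disc tip [-86.57578265 158.74767283]
tri slot centre
(array([482.72657718,  31.40298085, 138.84239306]), np.float64(1.1066124232587813))
d [-0.0348  0.025   0.0996] w [-0.01 -0.01 -0.12] tcp [493.7 -19.5 299.6] t 3.05 F [ 0.2  0.3 -0. ]
```

```bash
python3 -m creep '[{"dx":-0.018,"dy":0.013,"dz":0.05,"wx":0,"wy":0,"wz":0,"claw":0},{"dx":-0.035,"dy":0.025,"dz":0.1,"wx":0,"wy":0,"wz":0,"claw":0},{"dx":-0.035,"dy":0.025,"dz":0.14,"wx":0,"wy":0,"wz":0,"claw":0},{"dx":-0.035,"dy":0.025,"dz":0.165,"wx":0,"wy":0,"wz":0,"claw":0},{"dx":-0.035,"dy":0.025,"dz":0.18,"wx":0,"wy":0,"wz":0,"claw":0},{"dx":-0.035,"dy":0.025,"dz":0.18,"wx":0,"wy":0,"wz":0,"claw":0}]' && 
python3 - <<'E'
from h import *
o=observe();print(o["tcp_pos"],wm(o["tcp_pos"]),o["wrist_force"],o["t"])
for n in ["scene"]:
    d=snapshot(n);cv2.imwrite("pics/s3.png",cv2.resize(d["color"][100:300,200:440,::-1],None,fx=3,fy=3))
E
```

```text
t: 3.8
tcp_pos: [522.5, -51.3, 119.4]
orientation: [[-0.114, 0.993, -0.001], [0.993, 0.114, 0.0], [0.0, -0.001, -1.0]]
wrist_force: [0.5, -1.3, 0.2]
finger_gap: 0.3
[522.49637599 -51.3198413  119.40552906] [-74.9742596  -65.14710397] [ 0.54248109 -1.28263945  0.15656578] 3.8
```

View pics/s3.png

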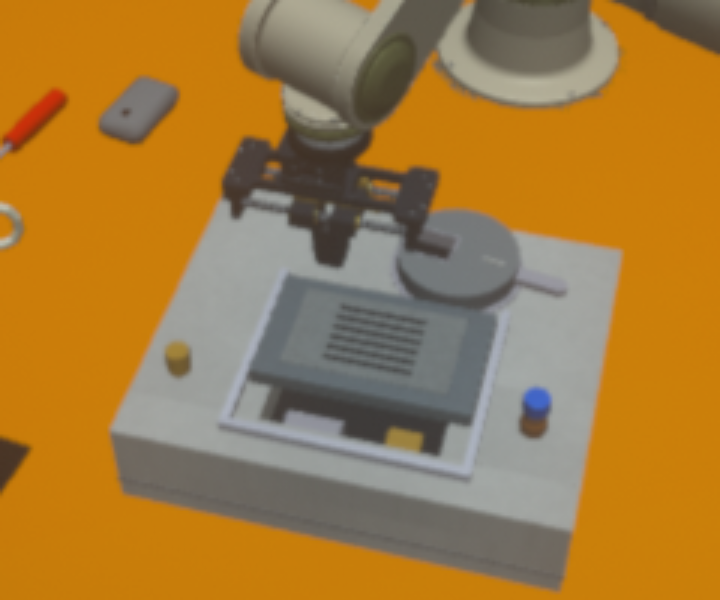

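```bash
python3 -m creep '[{"dx":0,"dy":0.015,"dz":0,"wx":0,"wy":0,"wz":0,"claw":0},{"dx":0,"dy":0.027,"dz":0,"wx":0,"wy":0,"wz":0,"claw":0},{"dx":0,"dy":0.034,"dz":0,"wx":0,"wy":0,"wz":0,"claw":0},{"dx":0,"dy":0.041,"dz":0,"wx":0,"wy":0,"wz":0,"claw":0},{"dx":0,"dy":0.048,"dz":0,"wx":0,"wy":0,"wz":0,"claw":0},{"dx":0,"dy":0.055,"dz":0,"wx":0,"wy":0,"wz":0,"claw":0},{"dx":0,"dy":0.062,"dz":0,"wx":0,"wy":0,"wz":0,"claw":0},{"dx":0,"dy":0.068,"dz":0,"wx":0,"wy":0,"wz":0,"claw":0}]'; python3 -m creep '[{"dx":0,"dy":0.003,"dz":0,"wx":0,"wy":0,"wz":0,"claw":0},{"dx":0,"dy":0.003,"dz":0,"wx":0,"wy":0,"wz":0,"claw":0}]'
```

```text
t: 4.85
tcp_pos: [590.6, -43.5, 119.7]
orientation: [[-0.114, 0.993, -0.0], [0.993, 0.114, 0.0], [0.0, -0.0, -1.0]]
wrist_force: [-1.7, 0.1, 1.0]
finger_gap: 0.5
t: 5.1
tcp_pos: [593.4, -43.2, 119.6]
orientation: [[-0.114, 0.993, 0.0], [0.993, 0.114, -0.0], [-0.0, 0.0, -1.0]]
wrist_force: [-0.4, -0.2, 0.0]
finger_gap: 0.3
```

```bash
for i in 1 ; do python3 -m creep '[{"dx":0,"dy":0.002,"dz":0,"wx":0,"wy":0,"wz":0,"claw":0},{"dx":0,"dy":0.003,"dz":0,"wx":0,"wy":0,"wz":0,"claw":0}]'; done; python3 -m creep '[{"dx":0,"dy":0.002,"dz":0,"wx":0,"wy":0,"wz":0,"claw":0},{"dx":0,"dy":0.003,"dz":0,"wx":0,"wy":0,"wz":0,"claw":0}]'
```

```text
t: 5.35
tcp_pos: [596.0, -42.9, 119.6]
orientation: [[-0.114, 0.993, -0.0], [0.993, 0.114, 0.0], [0.0, -0.0, -1.0]]
wrist_force: [-1.6, 0.4, -0.4]
finger_gap: 0.8
t: 5.6
tcp_pos: [598.3, -42.7, 119.6]
orientation: [[-0.115, 0.993, -0.003], [0.993, 0.115, -0.0], [0.0, -0.003, -1.0]]
wrist_force: [-10.8, -2.0, 5.8]
finger_gap: 0.4
```

```bash
python3 -m creep '[{"dx":0,"dy":0.001,"dz":0,"wx":0,"wy":0,"wz":0,"claw":0},{"dx":0,"dy":0.001,"dz":0,"wx":0,"wy":0,"wz":0,"claw":0},{"dx":0,"dy":0.001,"dz":0,"wx":0,"wy":0,"wz":0,"claw":0}]';python3 -m creep '[{"dx":0,"dy":-0.02,"dz":0,"wx":0,"wy":0,"wz":0,"claw":0},{"dx":0,"dy":-0.03,"dz":-0.05,"wx":0,"wy":0,"wz":0,"claw":0},{"dx":0.03,"dy":-0.09,"dz":-0.1,"wx":0,"wy":0,"wz":0,"claw":0},{"dx":0.034,"dy":-0.152,"dz":-0.16,"wx":0,"wy":0,"wz":0,"claw":0},{"dx":0.034,"dy":-0.152,"dz":-0.16,"wx":0,"wy":0,"wz":0,"claw":0},{"dx":0.034,"dy":-0.152,"dz":-0.16,"wx":0,"wy":0,"wz":0,"claw":0}]'
python3 - <<'E'
from h import *
d=snapshot("wrist");cv2.imwrite("pics/w4.png",d["color"][:,:,::-1])
d=snapshot("scene");cv2.imwrite("pics/s4.png",cv2.resize(d["color"][100:300,200:440,::-1],None,fx=3,fy=3))
o=observe();print(o["tcp_pos"],wm(o["tcp_pos"]),o["wrist_force"],o["t"])
E
```

```text
t: 5.98
tcp_pos: [598.3, -42.6, 119.6]
orientation: [[-0.115, 0.993, -0.006], [0.993, 0.115, -0.0], [0.001, -0.006, -1.0]]
wrist_force: [-13.6, -0.8, 6.1]
finger_gap: 0.5
t: 6.72
tcp_pos: [445.0, -26.1, 282.3]
orientation: [[-0.114, 0.993, 0.006], [0.993, 0.114, -0.002], [-0.002, 0.005, -1.0]]
wrist_force: [-0.2, 0.8, -0.2]
finger_gap: 0.2
[445.60058501 -26.12072804 279.5569716 ] [-148.47062251  -31.29089892] [ 0.28843672 -0.34278899 -0.4057982 ] 6.825
```

View pics/w4.png

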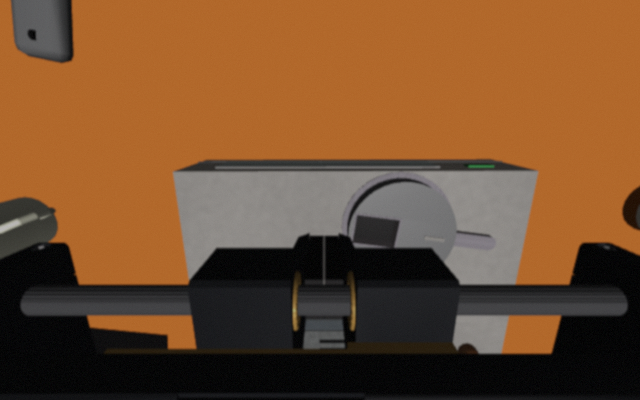

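View pics/s4.png

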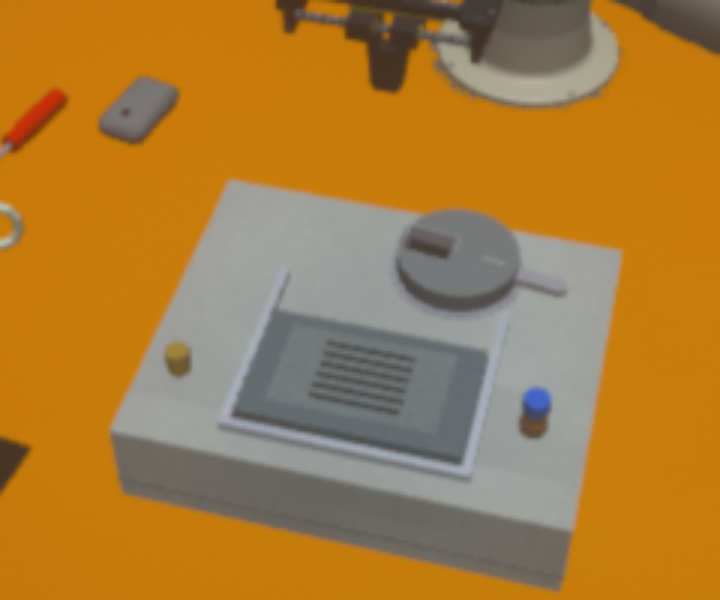

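```bash
python3 - <<'E'
from h import *
go([485,33.8,150],np.radians(89.2))
E
```

```text
d [0.0551 0.0459 0.1296] w [0.05 0.01 7.36] tcp [445.6 -26.1 279.6] t 6.825 F [ 0.3 -0.3 -0.4]
```

```bash
python3 -m creep '[{"dx":0.03,"dy":0.025,"dz":0.04,"wx":0,"wy":0,"wz":4,"claw":0},{"dx":0.055,"dy":0.046,"dz":0.08,"wx":0,"wy":0,"wz":7.4,"claw":0},{"dx":0.055,"dy":0.046,"dz":0.115,"wx":0,"wy":0,"wz":7.4,"claw":0},{"dx":0.055,"dy":0.046,"dz":0.13,"wx":0,"wy":0,"wz":7.4,"claw":0},{"dx":0.055,"dy":0.046,"dz":0.13,"wx":0,"wy":0,"wz":7.4,"claw":0},{"dx":0.055,"dy":0.046,"dz":0.13,"wx":0,"wy":0,"wz":7.4,"claw":0}]'
python3 - <<'E'
from h import *
go([485,33.8,150],np.radians(89.2))
a=snapshot("wrist")["color"][180:300,260:420,::-1]
b=snapshot("scene")["color"][130:230,290:420,::-1]
c=snapshot("top")["color"][170:250,220:340,::-1]
cv2.imwrite("pics/w5.png",cv2.resize(a,None,fx=4,fy=4,interpolation=cv2.INTER_CUBIC))
cv2.imwrite("pics/s5.png",cv2.resize(b,None,fx=5,fy=5,interpolation=cv2.INTER_CUBIC))
E
```

```text
t: 7.58
tcp_pos: [485.3, 33.5, 150.7]
orientation: [[0.015, 1.0, 0.002], [1.0, -0.015, -0.0], [-0.0, 0.002, -1.0]]
wrist_force: [0.4, -0.9, 0.8]
finger_gap: 0.3
d [ 0.0003 -0.0003  0.0007] w [ 0.11  0.01 -0.06] tcp [485.3  33.5 150.7] t 7.575 F [ 0.4 -0.9  0.8]
```

View pics/w5.png

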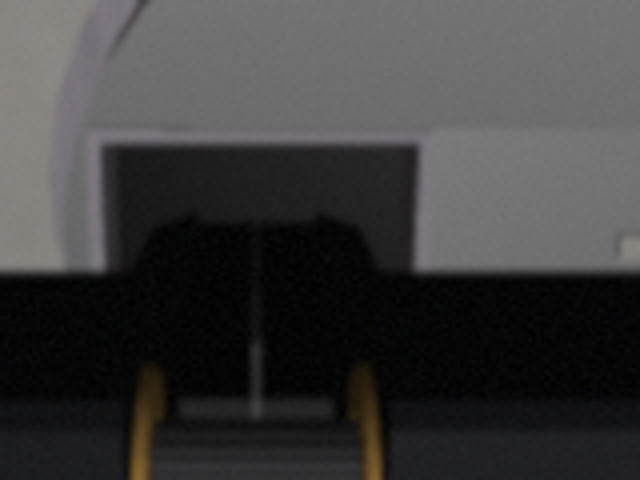

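View pics/s5.png

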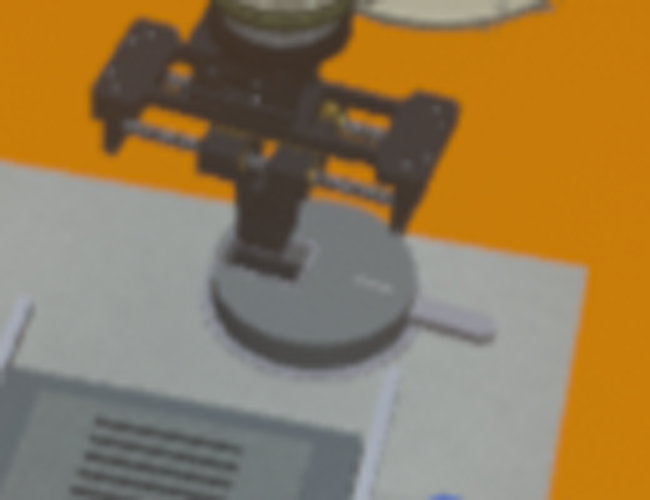

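```bash
python3 - <<'E'
from h import *
d=snapshot("wrist")
for u,v in [(100,137),(418,137),(258,137)]: print(onz(d,260+u/4,180+v/4,124).round(1))
E
```

```text
[467.8  11.9 124. ]
[468.4  57.7 124. ]
[468.1  34.6 124. ]
```

```bash
python3 -m creep '[{"dx":0.001,"dy":-0.001,"dz":0.008,"wx":0,"wy":0,"wz":0,"claw":0},{"dx":0.001,"dy":-0.001,"dz":0.016,"wx":0,"wy":0,"wz":0,"claw":0},{"dx":0.001,"dy":-0.001,"dz":0.022,"wx":0,"wy":0,"wz":0,"claw":0},{"dx":0.001,"dy":-0.001,"dz":0.025,"wx":0,"wy":0,"wz":0,"claw":0},{"dx":0.001,"dy":-0.001,"dz":0.025,"wx":0,"wy":0,"wz":0,"claw":0}]'
python3 - <<'E'
from h import *
# axis & arc plan: offset from start in tool axes
o=observe(); ax=np.array([484.8,63.0]); R=o["orientation"]; p=o["tcp_pos"]
r=p[:2]-ax; print(r,o["wrist_force"],o["t"])
for k in range(0,100,5):
    a=-np.radians(k); M=np.array([[np.cos(a),-np.sin(a)],[np.sin(a),np.cos(a)]])
    d=np.r_[ax+M@r-p[:2],0]; print(k,np.round(R.T@d/1000,4))
E
```

```text
t: 8.4
tcp_pos: [483.6, 34.9, 124.5]
orientation: [[0.015, 1.0, -0.0], [1.0, -0.015, 0.0], [0.0, -0.0, -1.0]]
wrist_force: [-0.5, 0.4, 0.0]
finger_gap: 0.5
[ -1.19206568 -28.14079682] [-0.51642365  0.3985062   0.01669176] 8.4
0 [0. 0. 0.]
5 [ 0.0002 -0.0025  0.    ]
10 [ 0.0006 -0.0049  0.    ]
15 [ 0.0012 -0.0073  0.    ]
20 [ 0.002  -0.0096  0.    ]
25 [ 0.003  -0.0118  0.    ]
30 [ 0.0042 -0.014   0.    ]
35 [ 0.0055 -0.016   0.    ]
40 [ 0.0071 -0.0179  0.    ]
45 [ 0.0088 -0.0197  0.    ]
50 [ 0.0107 -0.0213  0.    ]
55 [ 0.0126 -0.0227  0.    ]
60 [ 0.0148 -0.024   0.    ]
65 [ 0.017  -0.0251  0.    ]
70 [ 0.0193 -0.0259  0.    ]
75 [ 0.0216 -0.0266  0.    ]
80 [ 0.024  -0.0271  0.    ]
85 [ 0.0265 -0.0273  0.    ]
90 [ 0.0289 -0.0274  0.    ]
95 [ 0.0314 -0.0272  0.    ]
```

```bash
python3 -m creep '[{"dx":0.0002,"dy":-0.0025,"dz":0,"wx":0,"wy":0,"wz":5,"claw":0},{"dx":0.0006,"dy":-0.0049,"dz":0,"wx":0,"wy":0,"wz":10,"claw":0},{"dx":0.0012,"dy":-0.0073,"dz":0,"wx":0,"wy":0,"wz":15,"claw":0},{"dx":0.002,"dy":-0.0096,"dz":0,"wx":0,"wy":0,"wz":20,"claw":0},{"dx":0.003,"dy":-0.0118,"dz":0,"wx":0,"wy":0,"wz":25,"claw":0}]'
python3 - <<'E'
from h import *
o=observe();print(o["torque"],o["tcp_pos"])
E
python3 -m creep '[{"dx":0.0012,"dy":-0.0022,"dz":0,"wx":0,"wy":0,"wz":5,"claw":0},{"dx":0.0025,"dy":-0.004,"dz":0,"wx":0,"wy":0,"wz":10,"claw":0}]' >/dev/null
python3 - <<'E'
from h import *
o=observe();print(o["wrist_force"],o["torque"],o["tcp_pos"],o["t"])
# remaining offsets from the commanded 35deg pose
ax=np.array([484.8,63.0]); p=np.array([483.6,34.9]); r=p-ax
rot=lambda a:np.array([[np.cos(a),-np.sin(a)],[np.sin(a),np.cos(a)]])
print(o["orientation"][:,0], np.degrees(np.arctan2(o["orientation"][1,0],o["orientation"][0,0])))
a0=-np.radians(35);R=Rd(np.radians(89.1)+a0);R2=R
p0=ax+rot(a0)@r; print(p0)
for k in range(35,101,5):
    d=np.r_[ax+rot(-np.radians(k))@r-p0,0]; print(k-35,np.round(R.T@d/1000,4)[:2])
d=snapshot("scene")["color"][130:230,290:420,::-1]
cv2.imwrite("pics/s6.png",cv2.resize(d,None,fx=5,fy=5,interpolation=cv2.INTER_CUBIC))
E
```

```text
t: 9.02
tcp_pos: [472.3, 37.9, 125.0]
orientation: [[0.438, 0.899, 0.001], [0.899, -0.438, -0.0], [0.0, 0.001, -1.0]]
wrist_force: [1.5, -1.7, -0.5]
finger_gap: 0.3
[-0.09338779 -0.41097353 -0.01281399] [472.2823394   37.85651164 125.02623666]
[ 0.62015859 -1.46850697  0.19399927] [-0.25051736 -0.29825248  0.0162009 ] [469.73394036  41.80914124 125.09333192] 9.275
[5.87662147e-01 8.09106384e-01 2.45074406e-04] 54.00871679397758
[467.69951969  40.67011928]
0 [0. 0.]
5 [ 0.0002 -0.0024]
10 [ 0.0006 -0.0049]
15 [ 0.0012 -0.0073]
20 [ 0.002  -0.0096]
25 [ 0.003  -0.0118]
30 [ 0.0041 -0.014 ]
35 [ 0.0055 -0.016 ]
40 [ 0.0071 -0.0179]
45 [ 0.0088 -0.0197]
50 [ 0.0106 -0.0213]
55 [ 0.0126 -0.0227]
60 [ 0.0147 -0.024 ]
65 [ 0.0169 -0.025 ]
```

View pics/s6.png

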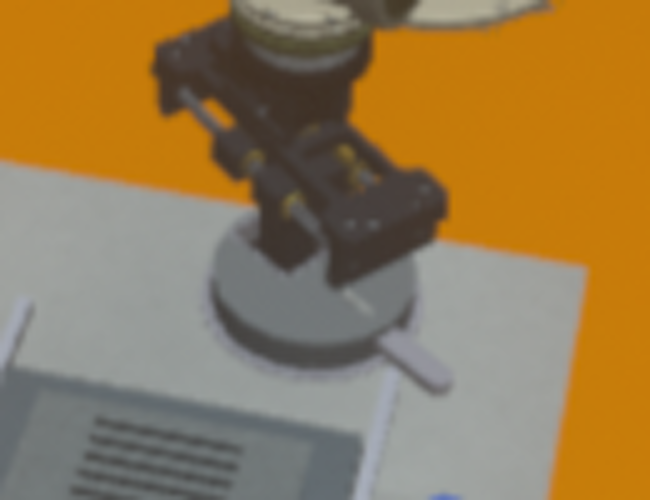

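```bash
python3 -m creep '[{"dx":-0.0018,"dy":-0.0033,"dz":0,"wx":0,"wy":0,"wz":5,"claw":0},{"dx":-0.0015,"dy":-0.0058,"dz":0,"wx":0,"wy":0,"wz":10,"claw":0},{"dx":-0.0009,"dy":-0.0082,"dz":0,"wx":0,"wy":0,"wz":15,"claw":0},{"dx":0,"dy":-0.0105,"dz":0,"wx":0,"wy":0,"wz":20,"claw":0},{"dx":0.001,"dy":-0.0127,"dz":0,"wx":0,"wy":0,"wz":25,"claw":0},{"dx":0.002,"dy":-0.0149,"dz":0,"wx":0,"wy":0,"wz":30,"claw":0},{"dx":0.0035,"dy":-0.0169,"dz":0,"wx":0,"wy":0,"wz":35,"claw":0},{"dx":0.005,"dy":-0.0188,"dz":0,"wx":0,"wy":0,"wz":40,"claw":0},{"dx":0.0068,"dy":-0.0206,"dz":0,"wx":0,"wy":0,"wz":45,"claw":0}]'
python3 - <<'E'
from h import *
o=observe();print(o["torque"])
p=o["tcp_pos"][:2];ax=np.array([484.8,63.0]);r=p-ax; R=o["orientation"]
print(r,np.degrees(np.arctan2(R[1,0],R[0,0])))
r0=np.array([-1.2,-28.1])
rot=lambda a:np.array([[np.cos(a),-np.sin(a)],[np.sin(a),np.cos(a)]])
for k in range(80,106,3): print(k-80,np.round(R.T@np.r_[ax+rot(-np.radians(k))@r0-p,0]/1000,4)[:2])
d=snapshot("scene")["color"][130:230,290:420,::-1]
cv2.imwrite("pics/s7.png",cv2.resize(d,None,fx=5,fy=5,interpolation=cv2.INTER_CUBIC))
d=snapshot("top")["color"][120:250,230:390,::-1]
cv2.imwrite("pics/t7.png",cv2.resize(d,None,fx=4,fy=4,interpolation=cv2.INTER_CUBIC))
E
```

```text
t: 10.45
tcp_pos: [457.4, 59.3, 125.2]
orientation: [[0.987, 0.158, 0.002], [0.158, -0.987, -0.001], [0.002, 0.001, -1.0]]
wrist_force: [3.6, -1.3, -0.2]
finger_gap: 0.3
[-0.37598931 -0.46592125  0.01812256]
[-27.35307591  -3.70224905] 9.081134012748295
0 [-0.0005 -0.0001]
3 [-0.0004 -0.0016]
6 [-0.0003 -0.003 ]
9 [-0.0001 -0.0045]
12 [ 0.0002 -0.0059]
15 [ 0.0006 -0.0073]
18 [ 0.0011 -0.0087]
21 [ 0.0016 -0.0101]
24 [ 0.0022 -0.0115]
```

View pics/s7.png

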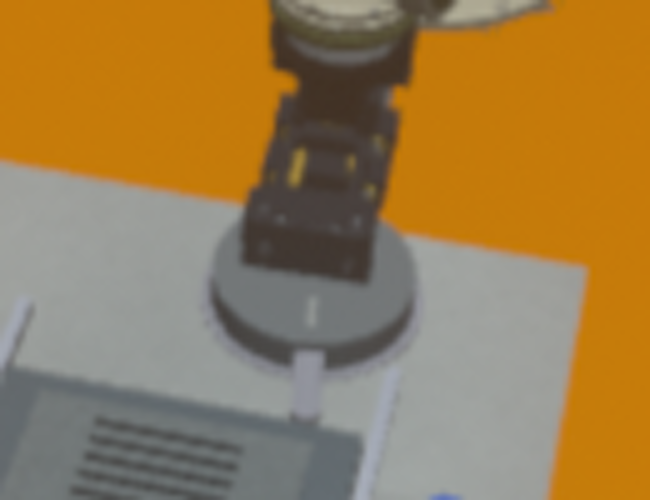

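View pics/t7.png

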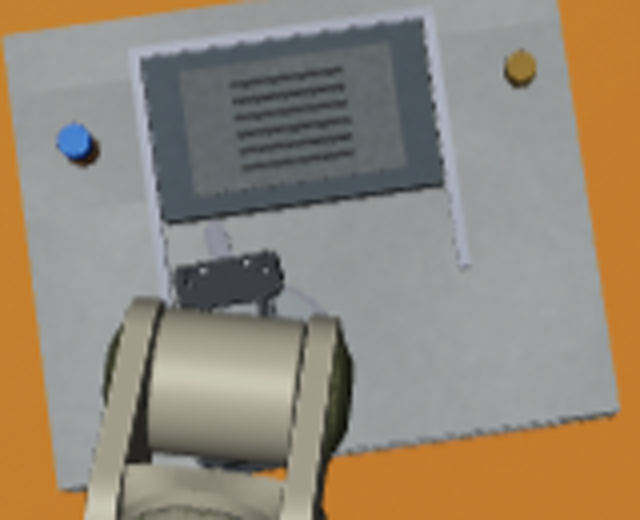

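```bash
python3 -m creep '[{"dx":-0.0004,"dy":-0.0016,"dz":0,"wx":0,"wy":0,"wz":2,"claw":0},{"dx":-0.0003,"dy":-0.003,"dz":0,"wx":0,"wy":0,"wz":4,"claw":0},{"dx":-0.0001,"dy":-0.0045,"dz":0,"wx":0,"wy":0,"wz":6,"claw":0},{"dx":0.0002,"dy":-0.0059,"dz":0,"wx":0,"wy":0,"wz":8,"claw":0}]'
python3 -m creep '[{"dx":0.0002,"dy":-0.001,"dz":0,"wx":0,"wy":0,"wz":1,"claw":0},{"dx":0.0003,"dy":-0.002,"dz":0,"wx":0,"wy":0,"wz":2,"claw":0}]'
```

```text
t: 11.05
tcp_pos: [456.2, 64.5, 125.0]
orientation: [[1.0, 0.023, 0.001], [0.023, -1.0, -0.002], [0.001, 0.002, -1.0]]
wrist_force: [-1.5, -14.1, 0.0]
finger_gap: 0.4
t: 11.3
tcp_pos: [456.0, 64.6, 125.0]
orientation: [[1.0, -0.01, -0.001], [-0.01, -1.0, -0.006], [-0.001, 0.006, -1.0]]
wrist_force: [-5.0, -27.1, 3.3]
finger_gap: 0.5
```

```bash
python3 -m creep '[{"dx":0,"dy":0.003,"dz":0,"wx":0,"wy":0,"wz":0,"claw":0},{"dx":0,"dy":0.006,"dz":0,"wx":0,"wy":0,"wz":0,"claw":0},{"dx":0,"dy":0.007,"dz":0,"wx":0,"wy":0,"wz":0,"claw":0}]'
python3 -m creep '[{"dx":0,"dy":0,"dz":-0.03,"wx":0,"wy":0,"wz":0,"claw":0},{"dx":0,"dy":0,"dz":-0.08,"wx":0,"wy":0,"wz":0,"claw":0},{"dx":-0.05,"dy":0.0,"dz":-0.13,"wx":0,"wy":0,"wz":0,"claw":0},{"dx":-0.1,"dy":0.02,"dz":-0.16,"wx":0,"wy":0,"wz":0,"claw":0},{"dx":-0.1,"dy":0.02,"dz":-0.16,"wx":0,"wy":0,"wz":0,"claw":0},{"dx":-0.1,"dy":0.02,"dz":-0.16,"wx":0,"wy":0,"wz":0,"claw":0},{"dx":-0.1,"dy":0.02,"dz":-0.16,"wx":0,"wy":0,"wz":0,"claw":0}]'
python3 - <<'E'
from h import *
o=observe();print(o["wrist_force"],o["t"])
w=snapshot("wrist");cv2.imwrite("pics/w8.png",w["color"][:,:,::-1])
d=snapshot("scene")["color"][130:290,230:420,::-1]
cv2.imwrite("pics/s8.png",cv2.resize(d,None,fx=4,fy=3.7,interpolation=cv2.INTER_CUBIC))
d=snapshot("top")["color"][110:250,220:400,::-1]
cv2.imwrite("pics/t8.png",cv2.resize(d,None,fx=4,fy=4,interpolation=cv2.INTER_CUBIC))
E
```

```text
t: 11.68
tcp_pos: [456.0, 60.5, 124.7]
orientation: [[1.0, -0.014, -0.0], [-0.014, -1.0, 0.0], [-0.0, -0.0, -1.0]]
wrist_force: [-0.2, -0.4, 0.2]
finger_gap: 0.4
t: 12.55
tcp_pos: [356.3, 42.1, 283.7]
orientation: [[1.0, -0.014, -0.002], [-0.014, -1.0, 0.001], [-0.002, -0.001, -1.0]]
wrist_force: [0.4, 0.0, 0.1]
finger_gap: 0.2
[0.40383007 0.00879321 0.11658066] 12.55
```

View pics/s8.png

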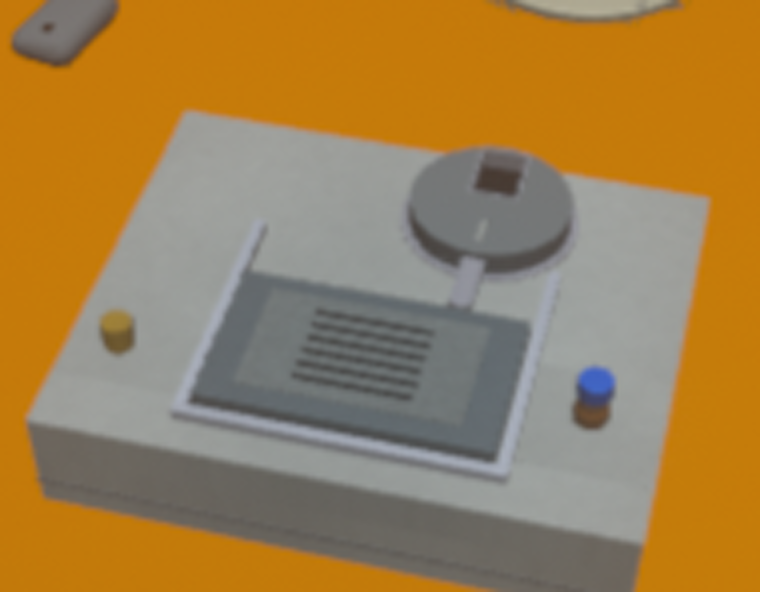

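View pics/t8.png

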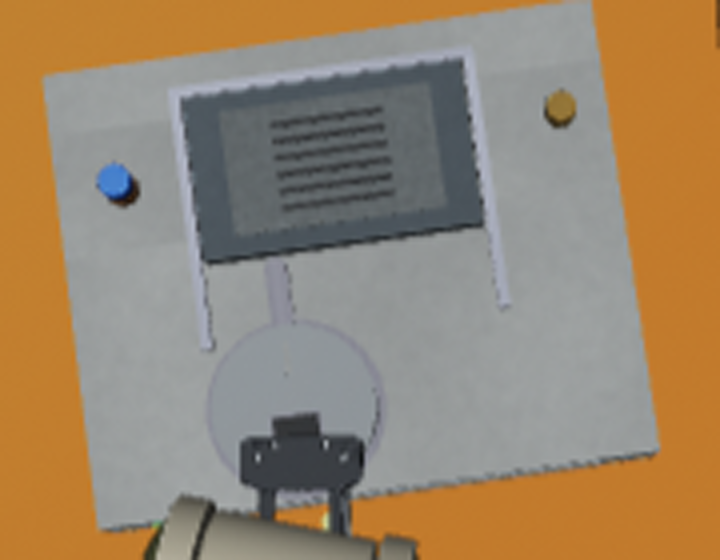

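```bash
python3 - <<'E'
from h import *
d=snapshot("top"); f=lambda u,v,z: onz(d,220+u/4,110+v/4,z)
print("cover front",[wm(f(u,v,121)).round(1) for u,v in [(207,263),(484,225)]])
a=f(276,263,118);b=f(284,322,118);v=(a-b)[:2];print("tongue yaw rel module",np.arctan2(v[1],v[0])-YAW)
v=a[:2]-[484.8,61.5];print(np.arctan2(v[1],v[0])-YAW)
o=observe();print(o["dq"].round(3),o["t"])
E
```

```text
cover front [array([ 9.4, 97.3]), array([  9. , -98.9])]
tongue yaw rel module 0.003021977051969285
-0.01710493502901611
[-0.002 -0.008  0.001  0.001  0.001  0.001] 12.75
```

Cover front reads +9.2 mm (10 mm when shut), and the tongue is within about 0.02 rad of locked. Handing in.

```bash
python3 -c "
from plant import *
print(close_job())"
```

```text
the job is handed in; nothing more can be done
None
```

I pushed the cover shut, then turned the fastener clockwise to its stop with the closed fingertips in its slot. After that I backed off, lifted clear and handed in the job at about 12.8 s; no verdict was reported.

- **Cover:** while pushing, the force rose to about 14 N against the stop. In the last top view its front face was at module x of about +9.2 mm, where shut is 10 mm. That puts it within 1 mm of shut, though the camera calibration is only good to about 2 mm.
- **Fastener:** the force rose to 27 N at the stop. In the last top view the tongue was within about 0.02 rad of the module's +x direction.
- **Robot:** it was clear of everything, with the wrist force near zero.
- **Bystanders:** the vial, fitting and mouse looked unmoved in the last pictures. I didn't check the bottles, mug and screwdriver after the first views, but the arm didn't work near them after the move in.

Three things went wrong or disagreed:

- **Measurements:** the top and wrist cameras differed by about 3 mm in y, so the triangulated slot height came out at 139 mm instead of 124 mm. I went by the wrist view over the slot, which showed the fingers centred along its length.
- **Rejected call:** my first move call was refused because its rows left out some keys.
- **Shift error:** during the turn I typed one pair of shifts in the wrong tool frame, about 2 mm off. I corrected it on the next move and it did no harm.

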